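# Near-field check of a studio loudspeaker

### The job

Get the loudspeaker lying on its back ready for a near-field measurement: take the orange wireless receiver plug from the wooden parking block, push it fully home into the brass-rimmed socket on the loudspeaker's face and let go of it. Then lift the measurement microphone straight out of the blue calibrator, carry it over the things in between, and finish while still holding it still and upright, tip down, with its tip about one centimetre above the middle of the silver dust cap of the big driver; the microphone must never touch the loudspeaker. Leave the white spare plug, the mug, the mouse and the recorder where they are, and do not bump the loudness meter.

Things in the scene. Friction and masses are not known exactly. Their poses are not given: they have to be found in the camera images.
- speaker: Fixed grey and black loudspeaker, 150 (x) x 230 (y) x 120 mm high, lying on its back with its flat face up. Origin: centre of its underside, on the table; z up. Big driver in the middle of the face, small tweeter towards its +y end, brass-rimmed socket at its -x, -y corner.
- dust_cap (a point): Top centre of the silver domed dust cap (about 35 mm wide) in the middle of the black cone of the loudspeaker's big driver (94 mm wide recess). The point lies 4 mm below the loudspeaker's flat face, 116 mm above the table. z up.
- socket (a point): Centre of the mouth of the upward-facing socket in the loudspeaker's face, 120 mm above the table: a round vertical hole 8.5 mm wide and 36 mm deep in all, whose mouth is a brass funnel (countersink) 19 mm wide at the face and narrowing to 8.5 mm at 6 mm depth, which guides the pin in. In the loudspeaker's frame it lies at x -45, y -85 mm from the centre. z up.
- plug_center (a point): Centre of the orange housing of the wireless receiver plug: a 20 x 20 x 50 mm (high) block with a brass pin 6.6 mm in diameter and 28 mm long (tapering to 2.4 mm over its last 4 mm) standing out of its underside. It stands upright, pin down, in the wooden block. x and y are square to the housing's sides, z up. The pin's tip is 53 mm below this point. 35 g, nominal.
- plug_tip (a point): Tip of that plug's pin, 53 mm below plug_center. Fully home in the socket, the housing's underside rests on the loudspeaker's face and the tip lies 28 mm below it.
- spare_center (a point): Centre of the housing of the white spare plug, same shape as the orange one; stands in the other hole of the wooden block, 60 mm from the orange one. To be left alone.
- block: Fixed wooden parking block 110 (x) x 50 (y) x 50 mm high; origin at the centre of its underside. Holes 34 mm deep at x -30 (orange plug) and x +30 mm (white spare); the plugs' housings rest on its top, so that the centre of each housing is 25 mm above it. z up.
- mic_center (a point): Measurement microphone: the centre of its black cylindrical body, 24 mm in diameter and 80 mm long, with a brass band low down and a green top. A steel tip 13 mm in diameter stands 40 mm out of the lower end. It stands upright, tip down, in the calibrator, its shoulder resting on the calibrator's top. z runs along the microphone from tip to top. 160 g, nominal (varies). This point is 80 mm above the end of the tip and 40 mm above the calibrator's top.
- mic_tip (a point): The centre of the end of the microphone's steel tip, 80 mm below mic_center.
- calibrator: Fixed blue block 70 x 70 x 60 mm high with a vertical hole 46 mm deep, 14.8 mm wide in the middle of its top, in which the microphone's tip stands. Origin: centre of its underside.
- meter: Fixed black loudness meter, a box 100 (x) x 60 (y) x 95 mm high with coloured bars on its top, standing between the loudspeaker and the other things. Origin: centre of its underside.
- mug: Loose blue mug, 76 mm across and 90 mm high, handle towards its own +y. Origin: centre of its underside.
- mouse: Loose black computer mouse, 105 x 60 x 34 mm, at the back of the table. Origin: centre of its underside.
- recorder: Loose grey handheld sound recorder lying flat, 150 x 55 x 26 mm, at the back of the table. Origin: centre of the underside.

How it is judged:
On the way, in this order (a step that is already met when the one before it is completed fails the run):
1. the orange plug is fully home in the loudspeaker's socket and released (z of plug_tip in the frame of socket below -0.023 m and horizontal distance between plug_tip and socket below 0.004 m and contact force between the fingers and plug below 0.1 N), for 0.2 s.
2. the microphone is lifted out of the calibrator, clear above it, by the gripper (height (world z) of mic_tip above 0.09 m and contact force between the fingers and mic above 0.5 N), for 0.2 s.
At the end, for the whole second after the job is handed in: The gripper still holds the microphone, still and upright (within 0.12 rad), its tip 4 to 18 mm above the top of the dust cap and within 8 mm of its centre sideways, with nothing else touching it; the orange plug is in the socket (pin at least 23 mm deep, within 4 mm of its axis) and released (all of step 1 and z of mic_tip in the frame of dust_cap between 0.004 and 0.018 m and horizontal distance between mic_tip and dust_cap below 0.008 m and angle between mic_center's own z axis and vertical below 0.12 rad and contact force between the fingers and mic above 0.5 N and contact force between mic and speaker below 0.05 N and contact force between mic and plug below 0.05 N and linear speed of mic below 0.02 m/s and angular speed of mic below 0.2 rad/s); the arm keeps its last pose, push and grip.
It fails at once if the microphone touches the loudspeaker (contact force between mic and speaker above 0.5 N).
It fails at once if the spare plug, mug, mouse or recorder is displaced by more than 25 mm (distance of any of spare_center, mug, mouse, recorder from where it was at the start of the episode above 0.025 m).
It fails at once if the loudness meter is bumped (over 3 N) (contact force between any of the arm, the fingers, mic, plug and meter above 3 N).
It also fails if it takes over 69 s, if anything falls off the work surface, if the arm or the gripper's body presses on something with over 40 N, if the wrist force passes 120 N, or if a joint passes its speed limit or range.

### The arm

A 7-joint arm with a two-finger parallel gripper is mounted at the origin on the work surface. World frame = base frame: x ahead of the robot, y to its left, z up, the work surface at z = 0. Lengths are in m, angles in rad, forces in N, time in s.
With the tool pointing down it reaches from about 0.425 to 0.925 m from the base axis. Payload 6.8 kg.
Tool frame: the origin (TCP) lies on the centre line of the jaws, within the pads' length; the fingertips stand 22 mm ahead of it and the grasp point (between the pads) lies 3 mm ahead of it (bot.nose_length is the y of the fingertips in the tool frame, in m); y points along the fingers, x is the direction in which the jaws open and shut, and the axes are right-handed (so a half turn about y gives the same grasp; the last joint's range is limited). The gripper opens to 85 mm and grips with 20 to 120 N. Pads are 22 mm wide; open, the fingers measure 114 mm over their backs; the gripper's body (76 mm by 85 mm) begins 54 mm behind the grasp point. The pads swing forward as they close: fully open they stand 13 mm farther back than shut.
Start: joints at [-1.241, 0.477, 0.022, 1.555, -0.011, 1.109, -0.083], TCP at [0.286, 0.611, 0.253] pointing down, gripper open.
Joint ranges: [-2.96, 2.96], [-0.34, 2.1], [-1.41, 1.46], [0.24, 2.44], [-1.37, 4.51], [0.17, 1.92], [-2.96, 2.96]. Speed limits (rad/s): [2.39, 2.39, 3.14, 3.14, 3.14, 3.14, 3.14].

### API

Orientations are given as a rotation vector (axis times angle).
In Python, from plant import bot gives the robot as it stands.
- The arm moves only by the tool arm_command, never from a script. Its argument "commands" is text: rows parted by semicolons, each of 4 numbers parted by spaces: the shift along the world's x, y, z in mm, then the turn about the world's z in degrees. In form: dx dy dz turn; .... A call has 1 to 20 rows; each row is the pose to reach, as a shift and turn from the pose commanded when the call began; what a row does not reach only later rows make up. A row lasts 1/8 s, in which the tool goes at most 62.5 mm and 10.7 degrees, less where a joint would pass 70% of its speed; a pose out of reach is approached as far as the arm can. A call with a gripper value outside its range is refused whole. "fingers" is the opening, from 0 (shut) to 1 (fully open), set as the call begins (left out, the last holds). The fingers move at their own pace and stop on an object; "grip_force" is the grip in N (left out, the last holds). Time passes only in rows, so rows that repeat a pose let the fingers close. It gives the time, the measured TCP pose, the force and the opening at its end, in the units of the state.
- bot.get_state(): the state, without advancing time (a new reading comes with each control period).
- bot.snapshot(name): name is "side" or "top" or "wrist"; returns the picture (480x640x3 uint8, red, green, blue); there is no depth.
- bot.calibration(name): a dict with "fx", "fy", "cx", "cy" (pixels), "dist" ([k1, k2, p1, p2, k3] as OpenCV has them; the pictures are not rectified), "rvec" (rotation vector, rad) and "tvec" (3), from world to camera coordinates, as OpenCV has them. Camera axes: x right, y down, z forward; pixel columns grow to the right and rows downward; lengths in m; the calibration is good to about 2 mm. A picture is of the moment at which its call begins: read the wrist's pose just before it. calibration takes no time and is no camera call; for the wrist camera it gives the pose at the moment of the call.
- bot.finish_job(): hands the job in, once; it reports no verdict.
Trained networks look in the newest picture that a camera, given by its name, has taken for a name from the list of things; names that differ only in an ending like _2 or _b are one class to them, and where a whole thing is asked for, a point or a joint stands for the part that bears it (a point fixed in the world has none). Each returns a list of dicts, best first, with "confidence" (0 to 1); they miss things now and then, are a little off and sometimes report something else, mostly with a low value. They report only what shows in the picture. A call takes as long as a camera call.
- bot.search_frame(camera, target): "position" ([column, row] in pixels, amid what is visible of it).
- bot.outline_of(camera, target): "pixels" (480x640 bool, what is visible of it) and "position" ([column, row] in pixels, amid what is visible of it).
- bot.spot_point(camera, target): "position" ([column, row] in pixels: a listed point, or the origin of a listed thing).
The state is a dict: "t": time; "joint_positions": joint angles; "qd": joint speeds; "joint_efforts": joint torques, N m; "tcp_pos": TCP position; "eef_rot": TCP orientation; "contact_force": force on the tool from outside, world axes, zero at the start; "ft_torque": the same for the moment, N m; "gripper_width": finger opening in m.
Only numpy, scipy, OpenCV 4.12 (cv2) and the standard library are available. Lean on these libraries where they do the work, as an engineer would, in place of code of your own. Each camera call takes 0.05 s, during which the arm holds its last target. There are 200 camera calls.

## Working session

There is one attempt and no reset: what is moved stays moved. The work goes in short steps, Python scripts to look and compute and a tool call to move; the robot and the scene stay as the last step left them, time stands still between calls to the robot, and variables do not carry over. Pictures are saved under pics/ and viewed, about 8 in all and at most 12, crops included, and the job is handed in when it is done.

Besides the shell and the picture viewer there is one more tool, called after "Call:" as name(argument=value, ...), one argument or row to a line, values as JSON. arm_command: Moves the arm, as the interface text tells. Its arguments: {"type":"object","properties":{"commands":{"type":"string"},"fingers":{"type":"number"},"grip_force":{"type":"number"}},"required":["commands"]}

```bash
ls; mkdir -p pics
cat > h.py <<'E'
import numpy as np, cv2
from plant import bot
def ray(c,px):
    K=np.array([[c["fx"],0,c["cx"]],[0,c["fy"],c["cy"]],[0,0,1.]])
    u=cv2.undistortPoints(np.array([[px]],float),K,np.array(c["dist"],float))[0,0]
    R=cv2.Rodrigues(np.array(c["rvec"],float))[0]; t=np.array(c["tvec"],float)
    return -R.T@t, R.T@np.array([u[0],u[1],1])
def atz(c,px,z):
    o,d=ray(c,px); return o+d*(z-o[2])/d[2]
def proj(c,p):
    K=np.array([[c["fx"],0,c["cx"]],[0,c["fy"],c["cy"]],[0,0,1.]])
    return cv2.projectPoints(np.array(p,float).reshape(-1,1,3),np.array(c["rvec"],float),np.array(c["tvec"],float),K,np.array(c["dist"],float))[0][:,0]
def tri(c1,p1,c2,p2):
    A=np.zeros((3,3));b=np.zeros(3)
    for c,p in((c1,p1),(c2,p2)):
        o,d=ray(c,p);d=d/np.linalg.norm(d);M=np.eye(3)-np.outer(d,d);A+=M;b+=M@o
    return np.linalg.solve(A,b)
def save(im,n): cv2.imwrite("pics/"+n+".png",im[:,:,::-1])
E
python3 - <<'E'
from h import *
s=bot.get_state();print(s["t"],s["tcp_pos"],s["eef_rot"],s["gripper_width"])
ims=[bot.snapshot(n) for n in("top","side")]
for n,i in zip(("top","side"),ims): save(i,n)
Z=dict(dust_cap=.116,socket=.12,plug_center=.075,spare_center=.075,mic_center=.1,block=0,calibrator=0,meter=0,mug=0,speaker=0)
for k,z in Z.items():
  for n in("top","side"):
    r=bot.spot_point(n,k)
    for q in r[:2]: print(k,n,np.round(q["position"],1),round(q["confidence"],2),np.round(atz(bot.calibration(n),q["position"],z),4))
E
```

```text
pics
0.0 [0.28596244 0.61084396 0.25233366] [-1.38615311 -0.87994369  0.88229265] 0.08527974226222207
dust_cap top [185.6 281.7] 0.94 [0.5251 0.2751 0.116 ]
dust_cap side [271.5 158.4] 0.84 [0.5348 0.2862 0.116 ]
socket top [217.  308.6] 0.79 [0.4674 0.2083 0.12  ]
socket side [240.6 177.2] 0.89 [0.4631 0.2058 0.12  ]
socket side [326.3 329.3] 0.26 [ 0.5917 -0.2605  0.12  ]
plug_center top [480.2 322.1] 0.41 [ 0.4246 -0.3497  0.075 ]
plug_center side [223.4 408.9] 0.63 [ 0.4315 -0.3487  0.075 ]
spare_center top [487.  290.3] 0.66 [ 0.4923 -0.3676  0.075 ]
spare_center top [392.2 241.4] 0.44 [ 0.6033 -0.1662  0.075 ]
spare_center side [265.3 418.1] 0.56 [ 0.4902 -0.3715  0.075 ]
spare_center side [275.8 200.5] 0.28 [0.5354 0.1683 0.075 ]
mic_center top [390.2 243.9] 0.71 [ 0.596  -0.1595  0.1   ]
mic_center top [219.7 307.2] 0.42 [0.4699 0.2065 0.1   ]
mic_center side [324.4 295.5] 0.94 [ 0.6005 -0.1682  0.1   ]
block top [475.4 302.6] 0.8 [ 0.465 -0.358  0.   ]
block side [251.3 439.2] 0.9 [ 0.4619 -0.3576  0.    ]
calibrator top [387.7 243.6] 0.9 [ 0.6046 -0.1625  0.    ]
calibrator top [485.6 291. ] 0.64 [ 0.4908 -0.3825  0.    ]
calibrator side [327.1 332.3] 0.87 [ 0.604  -0.1623  0.    ]
calibrator side [251.2 438. ] 0.47 [ 0.4618 -0.3556  0.    ]
meter top [324.1 231.7] 0.91 [ 0.6357 -0.0165  0.    ]
meter top [456.2 200.5] 0.53 [ 0.7011 -0.3246  0.    ]
meter side [329.7 274.1] 0.94 [ 0.6303 -0.0075  0.    ]
meter side [252.2 439.1] 0.63 [ 0.4632 -0.3576  0.    ]
mug top [315.9 310.1] 0.77 [0.4563 0.0061 0.    ]
mug side [244.3 276.6] 0.78 [0.4559 0.0117 0.    ]
mug side [392.1 397.8] 0.22 [ 0.6886 -0.3165  0.    ]
speaker top [198.4 277.2] 0.74 [0.5376 0.2744 0.    ]
speaker side [277.1 203. ] 0.62 [0.538  0.2699 0.    ]
```

View pics/top.png

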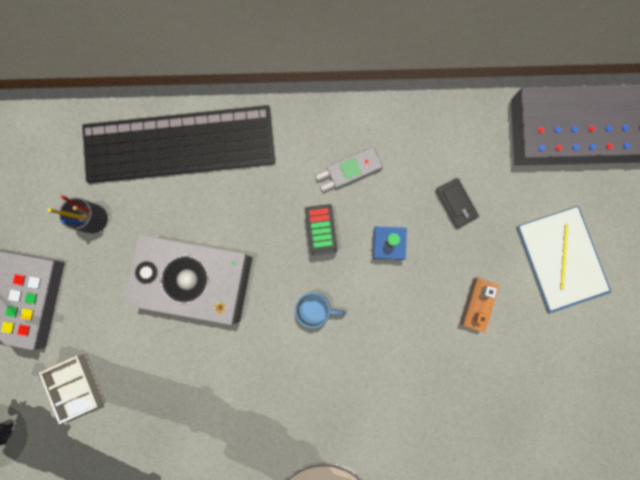

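View pics/side.png

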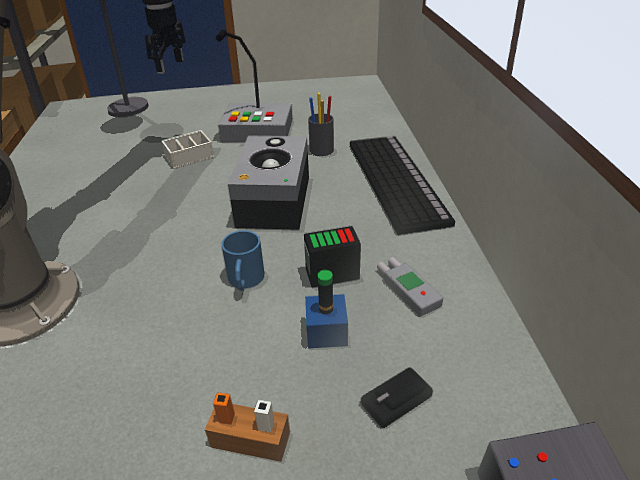

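Run:
```python
from h import *
from scipy.spatial.transform import Rotation as R
s=bot.get_state();print(np.round(R.from_rotvec(s["eef_rot"]).as_matrix(),3))
c=bot.calibration("wrist");o,d=ray(c,[320,240]);print(o,d,c["fx"])
Z=dict(dust_cap=.116,socket=.12,speaker=0)
ax=[]
for n in("top","side"): print(n,ray(bot.calibration(n),[320,240])[0])
print(bot.nose_length)
```

```text
[[ 0.424 -0.    -0.906]
 [ 0.906  0.     0.424]
 [ 0.    -1.     0.   ]]
[0.21263326 0.64570475 0.37254281] [ 0.28377135 -0.13726963 -0.94902756] 394.6143476002516
top [ 0.49367132 -0.04433053  1.40605821]
side [ 0.53521661 -0.76531825  0.69353964]
0.022
```

Both views agree: the plug is at (480,322), mic at (390,242) and dust cap at (186,282) in the top view. Socket is at (218,308) there. I'm moving above the plug by an arc.

Call:
arm_command(
  commands="264 -461 0 0; 264 -461 0 0; 264 -461 0 0; 264 -461 0 0; 264 -461 0 0; 264 -461 0 0; 264 -461 0 0; 264 -461 0 0; 264 -461 0 0; 142 -960 -40 10; 142 -960 -40 10; 142 -960 -40 10; 142 -960 -40 10; 142 -960 -40 10; 142 -960 -40 10; 142 -960 -40 10; 142 -960 -40 10; 142 -960 -40 10; 142 -960 -40 10; 142 -960 -40 10",
  fingers=1,
)

```text
t: 3.6
tcp_pos: [0.4292, -0.3467, 0.2132]
eef_rot: [-1.32, -1.016, 1.014]
contact_force: [-0.5, 1.1, 0.3]
gripper_width: 0.0855
```

```bash
cat > look.py <<'E'
import sys
from h import *
from scipy.spatial.transform import Rotation as R
s=bot.get_state();M=R.from_rotvec(s["eef_rot"]).as_matrix()
print(s["t"],np.round(s["tcp_pos"],4),"jaw",round(np.degrees(np.arctan2(M[1,0],M[0,0])),1),"tilt",np.round(M[:,1],3),"F",np.round(s["contact_force"],1),"w",round(s["gripper_width"],4),"q",np.round(s["joint_positions"],2))
name=sys.argv[1]; c=bot.calibration("wrist"); im=bot.snapshot("wrist"); save(im,name)
for a in sys.argv[2:]:
    k,z=a.split("="); 
    for q in bot.spot_point("wrist",k)[:2]: print(k,np.round(q["position"],1),round(q["confidence"],2),np.round(atz(c,q["position"],float(z)),4))
    for q in bot.outline_of("wrist",k)[:1]:
        m=q["pixels"].astype(np.uint8); print(" outline",round(q["confidence"],2),m.sum(),cv2.boundingRect(m))
E
python3 look.py w1 plug_center=.075 spare_center=.075 block=0
```

```text
3.6 [ 0.4292 -0.3467  0.2132] jaw 75.1 tilt [ 0.     0.001 -1.   ] F [-0.5  1.1  0.3] w 0.0855 q [ 0.22  0.34  0.43  1.92 -0.17  0.92  2.04]
plug_center [320.1 235.4] 0.58 [ 0.43   -0.3477  0.075 ]
 outline 0.9 1482 (305, 216, 32, 50)
spare_center [314.9 316.1] 0.77 [ 0.4892 -0.3675  0.075 ]
 outline 0.55 1565 (299, 289, 31, 56)
block [318.1 242.4] 0.88 [ 0.4589 -0.3575  0.    ]
 outline 0.91 6767 (282, 182, 76, 147)
```

View pics/w1.png

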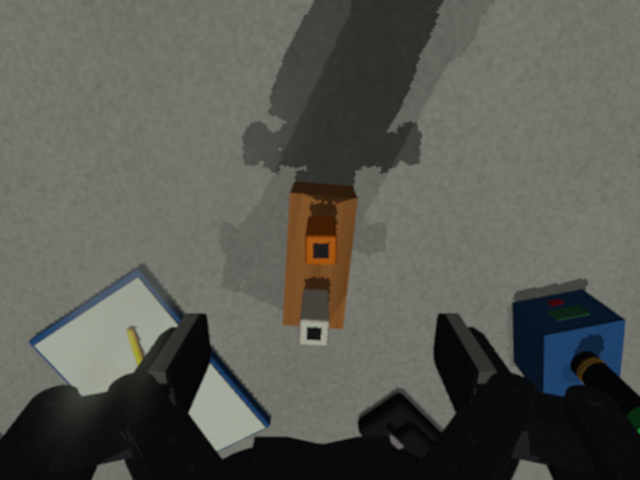

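Run:
```python
from h import *
im=cv2.imread("pics/w1.png"); c=bot.calibration("wrist")
h=cv2.cvtColor(im,cv2.COLOR_BGR2HSV)
m=cv2.inRange(h,(3,120,60),(25,255,255)); m[:,:270]=0;m[:,370:]=0
r=cv2.minAreaRect(cv2.findNonZero(m)); print(r)
m2=cv2.inRange(h,(0,0,170),(180,40,255));m2[:280]=0;m2[:,:290]=0;m2[:,345:]=0;print("white",cv2.minAreaRect(cv2.findNonZero(m2)))
```

```text
((317.8828125, 260.40692138671875), (66.76856994628906, 132.70669555664062), 4.763641834259033)Traceback (most recent call last):
  File "<stdin>", line 6, in <module>
cv2.error: OpenCV(4.12.0) /io/opencv/modules/imgproc/src/convhull.cpp:143: error: (-215:Assertion failed) total >= 0 && (depth == CV_32F || depth == CV_32S) in function 'convexHull'
```

Run:
```python
from h import *
c=bot.calibration("wrist")
a=atz(c,[321,250],.1);b=atz(c,[314,333],.1);print(a,b,np.linalg.norm(b-a),np.degrees(np.arctan2(b[1]-a[1],b[0]-a[0])))
for p,q in(([292,193],[286,325]),([357,197],[342,327])):
  a=atz(c,p,.05);b=atz(c,q,.05);print(np.degrees(np.arctan2(b[1]-a[1],b[0]-a[0])),np.linalg.norm(a-b))
```

```text
[ 0.43107659 -0.34902707  0.1       ] [ 0.4875137  -0.36905019  0.1       ] 0.059883830724036725 -19.533990265373163
-18.91448130702732 0.10934243715670347
-19.815488246862408 0.10835178770455621
```

The plug and spare tops at (321,250) and (314,333) come out 60 mm apart, as specified, with yaw about -19.4°. Descending to grasp.

Call:
arm_command(
  commands="2 -2 -60 -4.5; 2 -2 -100 -4.5; 2 -2 -127 -4.5; 2 -2 -127 -4.5; 2 -2 -127 -4.5; 2 -2 -127 -4.5",
)

```text
t: 4.7
tcp_pos: [0.4311, -0.3512, 0.0878]
eef_rot: [-1.354, -0.955, 0.953]
contact_force: [0.7, -0.0, -1.3]
gripper_width: 0.0856
```

Call:
arm_command(
  commands="0 0 0 0; 0 0 0 0; 0 0 0 0; 0 0 0 0; 0 0 0 0; 0 0 0 0; 0 0 0 0; 0 0 0 0",
  fingers=0,
  grip_force=40,
)

```text
t: 5.7
tcp_pos: [0.4306, -0.3495, 0.0862]
eef_rot: [-1.35, -0.955, 0.954]
contact_force: [2.3, 5.1, 2.4]
gripper_width: 0.0197
```

Call:
arm_command(
  commands="0 0 20 0; 0 0 40 0; 0 0 80 0; 0 0 140 0; 0 0 170 0; 0 0 170 0",
)

```text
t: 6.45
tcp_pos: [0.4309, -0.3525, 0.2589]
eef_rot: [-1.358, -0.955, 0.952]
contact_force: [0.6, -0.4, -0.8]
gripper_width: 0.0195
```

```bash
python3 look.py w2
```

```text
6.45 [ 0.4309 -0.3525  0.2589] jaw 70.4 tilt [ 0.005 -0.003 -1.   ] F [ 0.6 -0.4 -0.8] w 0.0195 q [ 0.19  0.29  0.48  1.87 -0.16  1.02  1.95]
```

View pics/w2.png

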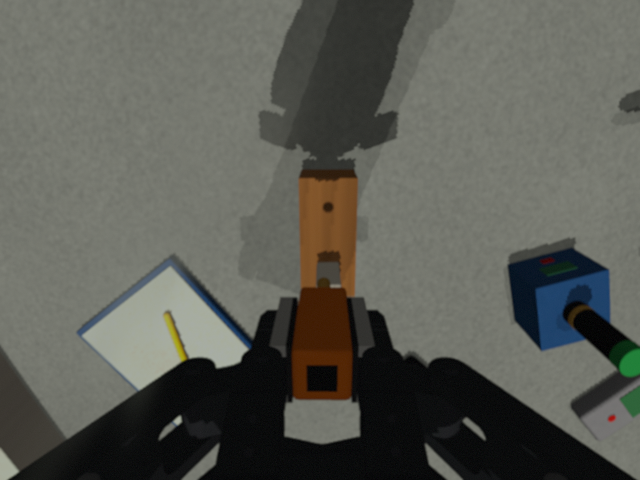

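Plug held straight (w2: housing at (322,345), spare undisturbed at about (328,268)). On to the socket.

Call:
arm_command(
  commands="90 300 0 0; 90 300 0 0; 90 300 0 0; 90 300 0 0; 90 300 0 0; 90 300 0 0; 34 556 0 0; 34 556 0 0; 34 556 0 0; 34 556 0 0; 34 556 0 0; 34 556 -25 0; 34 556 -25 0",
)

```text
t: 8.12
tcp_pos: [0.463, 0.2029, 0.2288]
eef_rot: [-1.353, -0.948, 0.957]
contact_force: [0.6, -0.1, -0.5]
gripper_width: 0.0194
```

```bash
python3 look.py w3 socket=.12 dust_cap=.116 plug_tip=.17
```

```text
8.125 [0.463  0.2029 0.2288] jaw 70.3 tilt [-0.005 -0.004 -1.   ] F [ 0.6 -0.1 -0.5] w 0.0194 q [-0.66  0.23  0.14  1.99 -0.04  0.94  0.73]
socket [329.6 254.4] 0.71 [0.4679 0.2058 0.12  ]
 outline 0.76 66813 (273, 149, 367, 266)
dust_cap [466.4 302.7] 0.97 [0.5317 0.2793 0.116 ]
 outline 0.86 66511 (273, 148, 367, 267)
plug_tip [323.8 279.6] 0.61 [0.4618 0.2042 0.17  ]
 outline 0.94 6402 (291, 278, 62, 123)
```

View pics/w3.png

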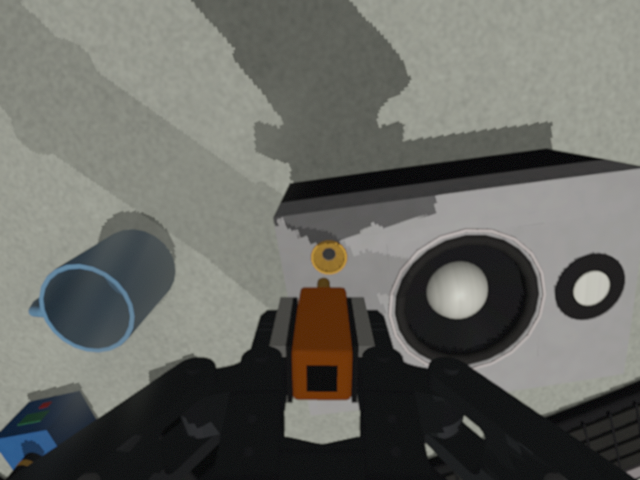

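Socket rim at (329,256), i.e. about (0.469, 0.2055), and the pin tip shows just below it at (323,281). I'll align, descend to just above the funnel, then push.

Call:
arm_command(
  commands="6 2.5 0 0; 6 2.5 -20 0; 6 2.5 -38 0; 6 2.5 -38 0; 6 2.5 -38 0",
)

```text
t: 9.1
tcp_pos: [0.4708, 0.2081, 0.194]
eef_rot: [-1.352, -0.955, 0.953]
contact_force: [-0.3, -0.2, 0.1]
gripper_width: 0.0194
```

```bash
python3 look.py w4; python3 -c "
import cv2;i=cv2.imread('pics/w4.png');cv2.imwrite('pics/w4c.png',cv2.resize(i[200:400,200:500],None,fx=2,fy=2))"
```

```text
9.1 [0.4708 0.2081 0.194 ] jaw 70.4 tilt [ 0.001  0.001 -1.   ] F [-0.3 -0.2  0.1] w 0.0194 q [-0.65  0.28  0.14  2.   -0.05  0.86  0.74]
```

View pics/w4c.png

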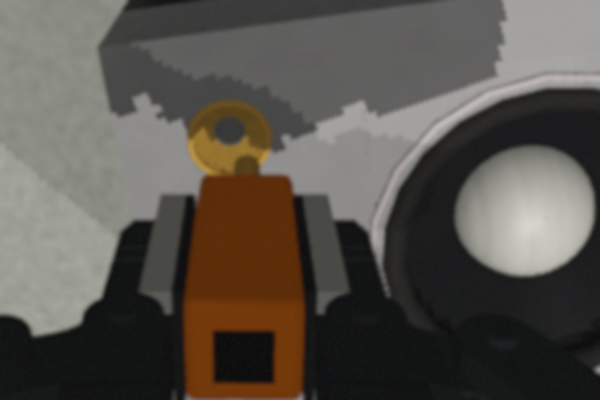

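Run:
```python
from h import *
c=bot.calibration("wrist")
for p,z in(([314.5,269.5],.12),([323,278],.131),([323,283],.138)): print(atz(c,p,z))
print(proj(c,[[.4708,.2081,.130],[.4708,.2081,.12]]))
```

```text
[0.46921357 0.20487316 0.12      ]
[0.47072958 0.2090632  0.131     ]
[0.47029016 0.20918725 0.138     ]
[[321.24350438 277.90043461]
 [321.24333091 270.22426212]]
```

Call:
arm_command(
  commands="-1.5 -3.8 0 0; -1.5 -3.8 -6 0; -1.5 -3.8 -12 0; -1.5 -3.8 -18 0; -1.5 -3.8 -24 0; -1.5 -3.8 -30 0; -1.5 -3.8 -35 0; -1.5 -3.8 -38 0; -1.5 -3.8 -39 0; -1.5 -3.8 -39 0; -1.5 -3.8 -39 0",
)

```text
t: 10.52
tcp_pos: [0.4687, 0.2041, 0.1556]
eef_rot: [-1.351, -0.954, 0.953]
contact_force: [-5.5, -2.4, 13.2]
gripper_width: 0.0195
```

Seated height and a 13 N upward reaction match fully home. Releasing.

Call:
arm_command(
  commands="0 0 1 0; 0 0 1 0; 0 0 1 0; 0 0 1 0; 0 0 1 0; 0 0 1 0; 0 0 1 0",
  fingers=0.8,
)

```text
t: 11.4
tcp_pos: [0.4686, 0.2041, 0.1553]
eef_rot: [-1.352, -0.954, 0.954]
contact_force: [-0.4, 0.6, 1.0]
gripper_width: 0.0682
```

Call:
arm_command(
  commands="0 0 30 0; 0 0 90 0; 0 0 110 0; 0 0 110 0",
)

```text
t: 11.9
tcp_pos: [0.4695, 0.2045, 0.267]
eef_rot: [-1.352, -0.957, 0.951]
contact_force: [-0.6, 0.7, 0.7]
gripper_width: 0.068
```

```bash
python3 look.py w5 plug_center=.145 dust_cap=.116
python3 - <<'E'
from h import *
im=bot.snapshot("top");save(im,"top2");c=bot.calibration("top")
for k,z in(("plug_center",.145),("dust_cap",.116)):
  q=bot.spot_point("top",k)[0];print(k,q["confidence"],q["position"],atz(c,q["position"],z))
E
```

```text
11.9 [0.4695 0.2045 0.267 ] jaw 70.4 tilt [ 0.003  0.002 -1.   ] F [-0.6  0.7  0.7] w 0.068 q [-0.66  0.19  0.15  1.93 -0.03  1.01  0.73]
plug_center [321.2 238.9] 0.6 [0.4681 0.2052 0.145 ]
 outline 0.86 1639 (303, 218, 34, 52)
dust_cap [442.9 266.6] 0.58 [0.528 0.28  0.116]
 outline 0.55 59347 (273, 137, 329, 238)Traceback (most recent call last):
  File "<stdin>", line 4, in <module>
IndexError: list index out of range
```

View pics/w5.png

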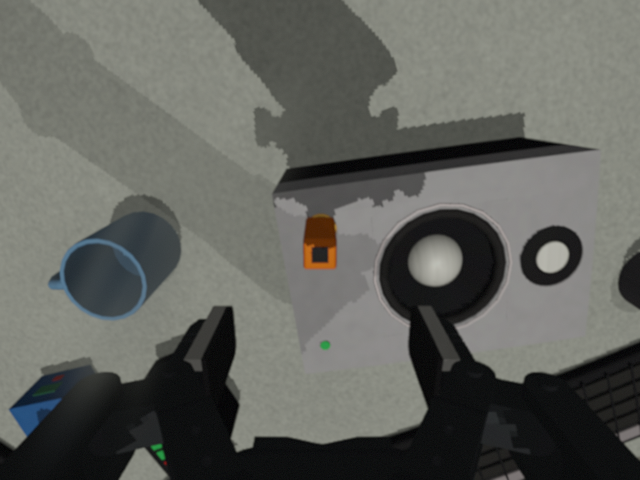

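The plug sits flush in the socket (w5, top at (320,256)), released. The driver ring centre at (442,266) agrees with the detector. Moving over the mic.

Call:
arm_command(
  commands="131 -370 0 0; 131 -370 0 0; 131 -370 0 0; 131 -370 0 0; 131 -370 0 0; 131 -370 0 0; 131 -370 0 0; 131 -370 -20 0; 131 -370 -20 0",
  fingers=1,
)

```text
t: 13.38
tcp_pos: [0.5985, -0.1648, 0.2432]
eef_rot: [-1.348, -0.952, 0.956]
contact_force: [-0.2, -0.1, 0.7]
gripper_width: 0.0857
```

```bash
python3 look.py w6 mic_center=.1 calibrator=0
python3 - <<'E'
from h import *
c=bot.calibration("wrist");im=cv2.imread("pics/w6.png");h=cv2.cvtColor(im,cv2.COLOR_BGR2HSV)
m=cv2.inRange(h,(45,100,60),(75,255,255));n,l,s,ce=cv2.connectedComponentsWithStats(m)
for i in range(1,n):
  if s[i,4]>60: print("green",s[i],ce[i],atz(c,ce[i],.14))
E
```

```text
13.375 [ 0.5985 -0.1648  0.2432] jaw 70.5 tilt [-0.004  0.001 -1.   ] F [-0.2 -0.1  0.7] w 0.0857 q [-0.1   0.41  0.35  1.72 -0.16  1.04  1.54]
mic_center [332.5 236.5] 0.8 [ 0.6037 -0.1586  0.1   ]
 outline 0.76 2206 (308, 207, 41, 69)
calibrator [326.2 204.2] 0.84 [ 0.6025 -0.1618  0.    ]
 outline 0.66 6339 (273, 159, 106, 112)
green [501 143  60  39 984] [530.9004065  162.12601626] [ 0.58984407 -0.03359111  0.14      ]
green [508 162  58  38 947] [536.58711721 180.51214361] [ 0.60158987 -0.03229236  0.14      ]
green [298 170  35  11  80] [314.9125 174.875 ] [ 0.5559603  -0.15375779  0.14      ]
green [513 180  58  37 909] [541.96589659 198.33883388] [ 0.61329868 -0.03103086  0.14      ]
green [519 198  57  36 874] [547.26315789 215.6590389 ] [ 0.62504231 -0.02968331  0.14      ]
green [ 309  238   40   37 1172] [328.49914676 255.94795222] [ 0.60528192 -0.16268474  0.14      ]
```

View pics/w6.png

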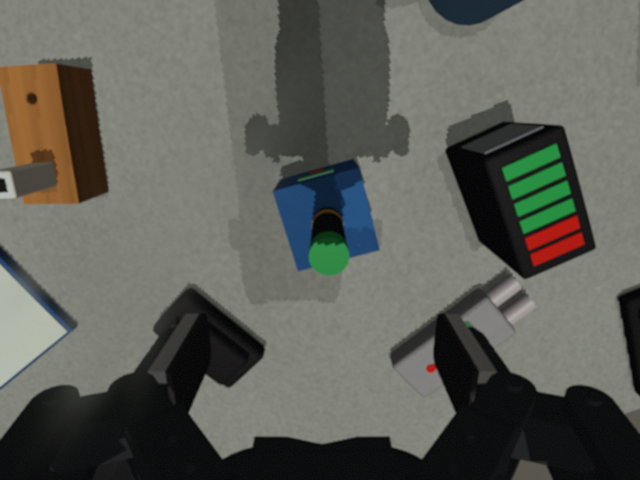

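Mic top is at (329,255), giving mic axis about (0.6045, -0.162), which agrees with the calibrator position. Descending.

Call:
arm_command(
  commands="6 3 -30 0; 6 3 -80 0; 6 3 -120 0; 6 3 -139 0; 6 3 -139 0; 6 3 -139 0",
)

```text
t: 14.38
tcp_pos: [0.6069, -0.1633, 0.1081]
eef_rot: [-1.354, -0.956, 0.952]
contact_force: [0.2, -0.6, -0.2]
gripper_width: 0.0856
```

Call:
arm_command(
  commands="0 0 0 0; 0 0 0 0; 0 0 0 0; 0 0 0 0; 0 0 0 0; 0 0 0 0; 0 0 0 0; 0 0 0 0",
  fingers=0,
  grip_force=60,
)

```text
t: 15.38
tcp_pos: [0.6058, -0.1631, 0.1068]
eef_rot: [-1.352, -0.954, 0.953]
contact_force: [-1.3, -0.1, 5.5]
gripper_width: 0.0228
```

Call:
arm_command(
  commands="0 0 10 0; 0 0 25 0; 0 0 40 0; 0 0 70 0; 0 0 110 0; 0 0 150 0; 0 0 160 0; 0 0 160 0; 0 0 160 0; 0 0 160 0",
)

```text
t: 16.62
tcp_pos: [0.605, -0.1627, 0.2648]
eef_rot: [-1.35, -0.952, 0.955]
contact_force: [-0.1, 0.3, -1.9]
gripper_width: 0.0231
```

Call:
arm_command(
  commands="-75 440 0 0; -75 440 0 0; -75 440 0 0; -75 440 0 0; -75 440 0 0; -75 440 0 0; -75 440 0 0; -75 440 0 0; -75 440 0 0; -75 440 0 0",
)

```text
t: 17.88
tcp_pos: [0.5313, 0.2747, 0.266]
eef_rot: [-1.354, -0.951, 0.953]
contact_force: [0.7, -0.1, -1.3]
gripper_width: 0.023
```

```bash
python3 look.py w7 dust_cap=.116 mic_tip=.18 plug_center=.145
```

```text
17.875 [0.5313 0.2747 0.266 ] jaw 70.2 tilt [-0.    -0.001 -1.   ] F [ 0.7 -0.1 -1.3] w 0.023 q [-0.74  0.34  0.2   1.74 -0.07  1.07  0.71]
dust_cap [326.2 228. ] 0.72 [0.5317 0.2779 0.116 ]
 outline 0.64 59368 (144, 94, 348, 244)
mic_tip [322.2 257.3] 0.65 [0.5287 0.2759 0.18  ]
mic_tip [325.5 195.7] 0.54 [0.4965 0.2893 0.18  ]
 outline 0.64 12376 (278, 247, 89, 196)
plug_center [179.2 188.1] 0.97 [0.4682 0.2032 0.145 ]
 outline 0.94 2234 (150, 169, 59, 47)
```

View pics/w7.png

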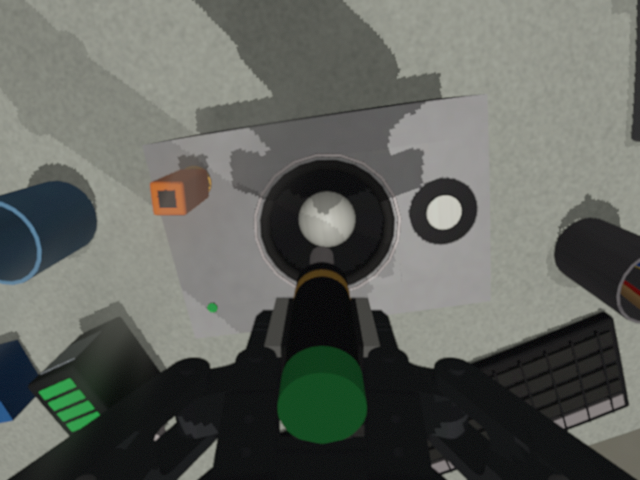

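Run:
```python
from h import *
c=bot.calibration("wrist")
# project face ring r=47 for candidate centres, report extents vs seen 255-399,155-293
th=np.linspace(0,2*np.pi,90)
for x,y in((.528,.279),(.530,.279),(.5317,.279),(.530,.277)):
  p=proj(c,[[x+.047*np.cos(t),y+.047*np.sin(t),.12] for t in th]);print(x,y,p.min(0),p.max(0))
print(proj(c,[[.5313,.2747,.179]]),atz(c,[321.5,256],.179))
im=cv2.imread("pics/w7.png");g=cv2.cvtColor(im,cv2.COLOR_BGR2GRAY)
print(g[140:175:1,327]);print(g[222,245:275]);print(g[222,380:410])
```

```text
0.528 0.279 [256.52800367 157.86587568] [390.54300382 286.73080527]
0.53 0.279 [257.61656127 160.71604328] [391.34918042 289.04646121]
0.5317 0.279 [258.53869103 163.12999245] [392.03135903 291.00683708]
0.53 0.277 [254.98957066 161.72714198] [388.62714585 289.86782839]
[[318.76773375 262.83991256]] [0.52794152 0.27752689 0.179     ]
[ 93  93  93  92  93  92  92  92  94  93  93  93  90  91 109 119 106  89
  87  74  42  23  20  23  24  24  21  20  23  15  15  14  10  13  13]
[134 133 133 133 133 134 133 131 131 142 153 147 132 124 109  75  43  35
  37  38  36  35  33  31  28  25  22  26  25  24]
[ 27  23  17  16  21  26  32  34  37  37  39  37  34  50 100 137 134 129
 160 178 169 160 157 157 158 158 158 159 158 149]
```

Fitting the 94 mm recess to its seen edges (260–394, top 159) puts the cap at about (0.530, 0.281). Centring and going part way down before the last check.

Call:
arm_command(
  commands="0 5 0 0; 0 5 -15 0; 0 5 -29 0; 0 5 -33 0; 0 5 -33 0; 0 5 -33 0; 0 5 -33 0; 0 5 -33 0",
)

```text
t: 19.23
tcp_pos: [0.5308, 0.2821, 0.2337]
eef_rot: [-1.352, -0.954, 0.953]
contact_force: [0.0, -0.1, -1.3]
gripper_width: 0.0227
```

```bash
python3 look.py w8 mic_tip=.146 dust_cap=.116
python3 - <<'E'
from h import *
i=cv2.imread('pics/w8.png');cv2.imwrite('pics/w8c.png',cv2.resize(i[120:360,180:480],None,fx=2.5,fy=2.5,interpolation=cv2.INTER_CUBIC))
im=bot.snapshot("side");save(im,"s2")
c=bot.calibration("side")
for k in("mic_tip","mic_center","dust_cap"):
  for q in bot.spot_point("side",k)[:1]: print(k,q)
s=bot.get_state()["tcp_pos"]
print(proj(c,[[s[0],s[1],s[2]-.0868],[s[0],s[1],s[2]-.0068],[.53,.281,.116]]))
p=proj(c,[[.53,.281,.16]])[0].astype(int);cv2.imwrite('pics/s2c.png',cv2.resize(im[p[1]-70:p[1]+70,p[0]-90:p[0]+90,::-1],None,fx=4,fy=4,interpolation=cv2.INTER_CUBIC));print("crop origin",p-[90,70])
E
```

```text
19.225 [0.5308 0.2821 0.2337] jaw 70.4 tilt [ 0.001  0.    -1.   ] F [ 0.  -0.1 -1.3] w 0.0227 q [-0.74  0.38  0.19  1.77 -0.08  1.    0.71]
mic_tip [321.7 253. ] 0.84 [0.5263 0.2838 0.146 ]
 outline 0.58 12279 (278, 247, 88, 196)
dust_cap [317.7 205.6] 0.27 [0.5067 0.2882 0.116 ]
 outline 0.93 70918 (108, 98, 392, 266)
mic_tip {'position': [263.1, 148.1], 'confidence': 0.69}
mic_center {'position': [265.1, 116.2], 'confidence': 0.53}
dust_cap {'position': [272.2, 160.7], 'confidence': 0.64}
[[268.68695236 147.79348259]
 [265.61090499 115.62875938]
 [269.55476379 159.6442386 ]]
crop origin [177  72]
```

View pics/w8c.png

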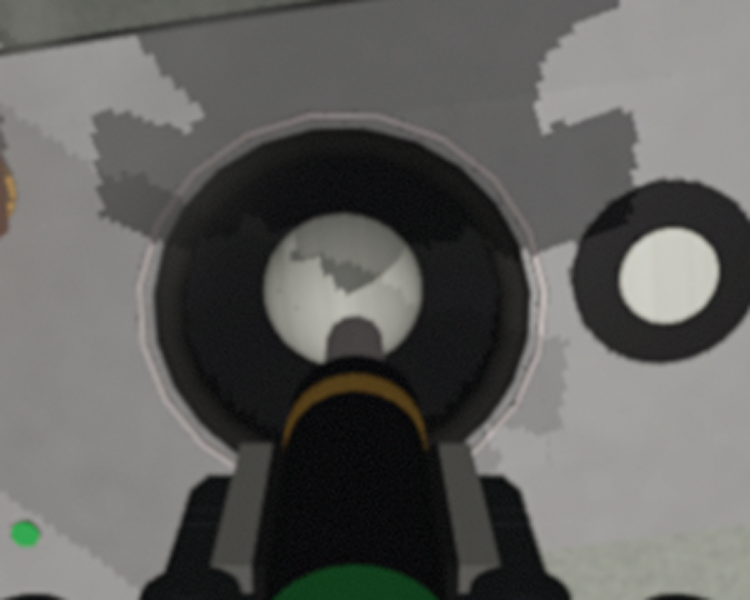

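View pics/s2c.png

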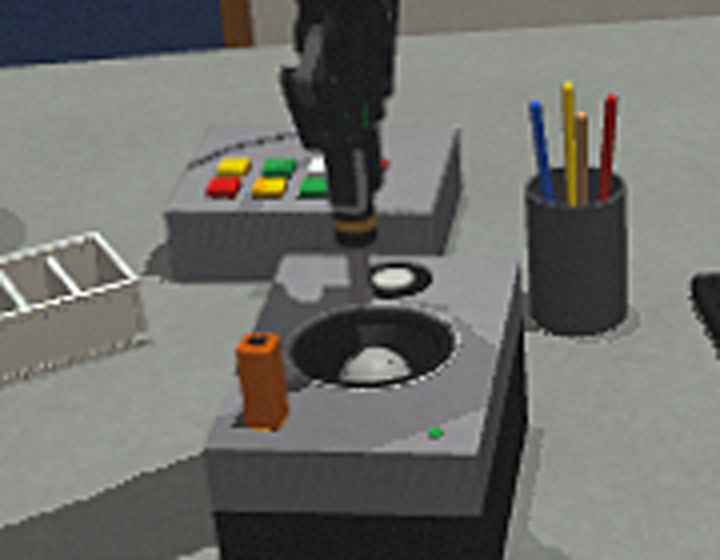

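Run:
```python
from h import *
c=bot.calibration("wrist");th=np.linspace(0,2*np.pi,180)
for x,y in((.530,.281),(.532,.281),(.530,.283)):
  p=proj(c,[[x+.047*np.cos(t),y+.047*np.sin(t),.12] for t in th]);print(x,y,p.min(0),p.max(0),"seen 242 171 / 392")
for tip in((.5308,.2821),(.527,.284)):
  p=proj(c,[[tip[0]+.0065*np.cos(t),tip[1]+.0065*np.sin(t),.1469] for t in th]);print(tip,p.min(0),p.max(0),"seen cols 310.5-333.5 top 246.5")
```

```text
0.53 0.281 [244.35102148 170.02709454] [394.92560393 312.5528509 ] seen 242 171 / 392
0.532 0.281 [245.60078986 173.22844416] [395.81589235 315.07007139] seen 242 171 / 392
0.53 0.283 [247.29629603 168.88791481] [398.00255846 311.65737576] seen 242 171 / 392
(0.5308, 0.2821) [310.1061126  251.10457539] [333.33884943 272.7386208 ] seen cols 310.5-333.5 top 246.5
(0.527, 0.284) [310.97096285 243.90876234] [334.34608167 265.81174404] seen cols 310.5-333.5 top 246.5
```

Wrist ring fit puts the cap at (0.530, 0.279) and the tip at (0.528, 0.283); the side view also says move +x slightly. Correcting and lowering to about 11 mm.

Call:
arm_command(
  commands="3 -4 0 0; 3 -4 -5 0; 3 -4 -10 0; 3 -4 -15 0; 3 -4 -20 0; 3 -4 -20 0; 3 -4 -20 0; 3 -4 -20 0; 3 -4 -20 0; 3 -4 -20 0; 3 -4 -20 0; 3 -4 -20 0",
)

```text
t: 21.18
tcp_pos: [0.5337, 0.278, 0.2133]
eef_rot: [-1.352, -0.954, 0.954]
contact_force: [-0.1, -0.4, -2.1]
gripper_width: 0.0225
```

```bash
python3 look.py w9 mic_tip=.127
python3 - <<'E'
from h import *
i=cv2.imread('pics/w9.png')[120:360,180:480]
im=bot.snapshot("side")[72:212,177:357,::-1]
cv2.imwrite('pics/f.png',np.vstack([cv2.resize(i,(375,300),interpolation=cv2.INTER_CUBIC),cv2.resize(im[20:110,40:152],(375,300),interpolation=cv2.INTER_CUBIC)]))
c=bot.calibration("wrist");th=np.linspace(0,2*np.pi,180)
for x,y,z,r in((.53,.279,.12,.047),(.53,.279,.127,.0065)):
  p=(proj(c,[[x+r*np.cos(t),y+r*np.sin(t),z] for t in th])-[180,120])*1.25;print("crop",p.min(0),p.max(0))
c=bot.calibration("side");print("side crop",(proj(c,[[.53,.279,.127],[.53,.279,.116]])-[217,92])*375/112)
E
```

```text
21.175 [0.5337 0.278  0.2133] jaw 70.4 tilt [-0. -0. -1.] F [-0.1 -0.4 -2.1] w 0.0225 q [-0.73  0.4   0.19  1.79 -0.09  0.96  0.73]
mic_tip [323.2 253.5] 0.77 [0.5293 0.2806 0.127 ]
mic_tip [175.1 187.2] 0.49 [0.4677 0.2189 0.127 ]
 outline 0.61 82218 (94, 89, 428, 280)
crop [73.78236061 61.17062807] [278.696511   254.27208095]
crop [161.59470157 155.66780023] [190.81256238 183.03030469]
side crop [[174.73043594 213.9663472 ]
 [176.08583563 227.87802669]]
```

View pics/f.png

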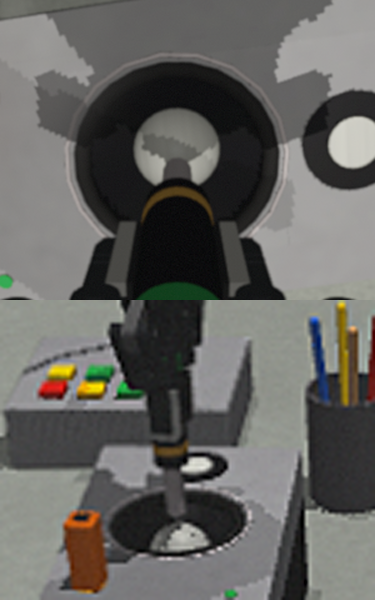

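The tip lines up with the cap within about 2 mm in both views, about 10 mm up. Handing in.

Run:
```python
from h import *
s=bot.get_state();print(s["t"],s["tcp_pos"],s["gripper_width"],np.abs(s["qd"]).max());print(bot.finish_job())
```

```text
21.375 [0.53366591 0.27805944 0.21328613] 0.022982842554179327 0.0015946876242655475
the job is handed in; nothing more can be done
None
```

I plugged the orange receiver into the speaker's socket and released it. The arm is now holding the microphone still over the dust cap. I handed the job in at 21.4 s of the allowed 69 s; no verdict is reported.

- **Plug:** it seated at the expected height, with a 13 N reaction as it bottomed out. After I let go, the wrist camera showed it standing flush on the speaker's face.
- **Microphone:** the tip is about 10 mm above the cap, inferred from the gripper height and checked against the side view. It is about 2 mm or less from the cap's centre sideways in both the wrist and side views. The arm was at rest and the gripper opening matched the microphone body.
- **Contact:** the force readings gave no sign of the microphone touching the speaker or of anything hitting the loudness meter. I did not re-measure the spare plug, mug, mouse or recorder at the end, but no move passed close to them after the last views.
- **Disagreements:**
  - Gripper pose and camera differed by 3–4 mm on where the tip was, so I trusted the camera views.
  - The detector's dust-cap point failed in a late close-up and in one top view, so I used the 94 mm driver rim instead.

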